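# Colony counter: zero the tally and set the next dish against its stop

### The job

Get the colony counter ready for the next plate: turn the tally knob back until its pointer stands on the zero mark, and lay the small Petri dish that stands by itself on the bench to the right of the counter flat on the sloping stage, easing it gently down the slope until it rests in the V of the dish stop: do not let it run down, and do not press it into the stop. Leave the stacked pair of dishes and the reading lens alone.

Things in the scene. Friction and masses are not known exactly. Their poses are not given: they have to be found in the camera images.
- stage: Sloping top of the colony counter (white desk-shaped box, 230 x 330 mm, low edge towards the robot). Origin: centre of the round gridded glass (115 mm), on its surface, 104 mm over the bench. x: up the slope (28 deg from level), y: along it to the left, z: square out of it. The whole slope is one slick plane: a dish let go on it runs down. Surface 330 mm wide, from x = -0.12 to 0.12.
- dish: The Petri dish to be laid on the stage; it stands alone on the bench: round, 59 mm across, 15 mm high with its lid, 20 to 35 g, rigid. Origin: centre of its underside; z up. Take it from above across its diameter, later with the fingers left and right of it (along the stage's y), clear of the V.
- tally (a joint): Angle in rad of the tally pointer, clockwise as seen looking at the slope; 0 = on the zero mark (the thick long line with a black triangle beyond it, pointing up the slope). Starts 0.7 to 2.4 clockwise of zero. Light friction (0.04 N m) holds it where it is left; it can pass zero by 0.6.
- tally_grip (a point): Where to grip the tally knob: on its axis, 31 mm out from the slope; at stage x = 0, y = -0.155 m. Black fluted round knob, 35 mm across, 35 mm tall over the slope, turning about the stage's z; its skirt (47 mm) and pointer lie under 9 mm over the slope. Free all round for the fingers.
- pair_low: Lower of two Petri dishes stacked on the bench, like the other one (59 x 15 mm). To be left alone. Origin: centre of its underside.
- pair_up: Upper dish of the stacked pair. To be left alone. Origin: centre of its underside.
- lens_centre (a point): Centre of the reading lens, a round black-rimmed glass of 92 mm on a gooseneck, 0.29 m over the bench above the upper half of the stage, parallel to it; fixed, must not be struck. An upright tool over the stage can strike it; the axis of a tool square to the slope at the stage's origin passes 0.10 m from its rim.
- stop_slot (a point): On the stage at x = -0.060, y = 0: the slot in which the dish stop is clamped. The stop is two aluminium rails, 7 mm high, 24 mm long, in a V open up the slope (each 60 deg to the slope's x). dish_seat, the centre of a 59 mm dish touching both rails, lies at stage y = 0 and x from -0.032 to 0.012, wherever the last user clamped it; it is not measured: see it or feel for it. The stop does not give.
Mind the look-alikes: they are no part of the job. What is shaped like the dish but turquoise is not meant.

How it is judged:
By the outcome, as a careful person would: the job done as asked, in the order asked, and still so for the second after the job is handed in, with the robot touching nothing.
It also fails if it takes over 64 s, if anything falls off the work surface, if the arm or the gripper's body presses on something with over 40 N, if the wrist force passes 120 N, or if a joint passes its speed limit or range.

### The arm

A 6-joint arm with a two-finger parallel gripper is mounted at the origin on a cart in front of the work surface, level with it; the furniture and walls round the work are solid. World frame = base frame: x ahead of the robot, y to its left, z up, the work surface at z = 0. Lengths are in mm, angles in rad, forces in N, time in s.
With the tool pointing down it reaches from about 325 to 775 mm from the base axis. Payload 5.5 kg.
Tool frame: the origin (TCP) lies on the centre line of the jaws, within the pads' length; the fingertips stand ctrl.finger_overhang ahead of it and the grasp point (between the pads) is the TCP (ctrl.finger_overhang is the distance from the TCP to the fingertips, in mm); z points along the fingers, y is the line along which they close (so a half turn about z gives the same grasp; the last joint's range is limited). The gripper opens to 85 mm and grips with 20 to 120 N. Pads are 22 mm wide; open, the fingers measure 114 mm over their backs; the gripper's body (76 mm by 85 mm) begins 54 mm behind the grasp point. The pads swing forward as they close: fully open they stand 13 mm farther back than shut.
Start: joints at [-1.21, 0.091, 1.231, -0, 1.82, -0.057], TCP at [243.452, -548.405, 250.275] pointing down, gripper open.
Joint ranges: [-2.87, 2.87], [-0.86, 2.18], [0.17, 2.46], [-1.51, 4.65], [0.06, 2.69], [-2.65, 2.65]. Speed limits (rad/s): [2.57, 2.57, 3.01, 3.14, 3.14, 3.14].

### API

Orientations are given as a unit quaternion [x, y, z, w].
In Python, from station import readout, optics, ctrl gives the robot as it stands.
- The arm moves only by the tool jog_arm, never from a script. Its argument "moves" is a list of rows, each a list of 6 numbers: the shift along the world's x, y, z in m, then the turn, a rotation vector about the world's x, y, z in degrees. In form: [[dx, dy, dz, rx, ry, rz], ...]. A call has 1 to 8 rows; each row shifts and turns the commanded pose from where the row before left it; what a row does not reach is not made up. A row lasts 1/10 s, in which the tool goes at most 50 mm and 8.59 degrees, less where a joint would pass 70% of its speed; a pose out of reach is approached as far as the arm can. A call is refused whole if a number of a shift passes 0.05 or a number of a turn 8.59, either way. A call with a gripper value outside its range is refused whole. "fingers" is the opening, from -1 (shut) to 1 (fully open), set as the call begins (left out, the last holds). The fingers move at their own pace and stop on an object; the grip force is fixed at half the most. Time passes only in rows, so rows that do not move let the fingers close. It gives the time, the measured TCP pose, the force, the opening and the grip force at its end, in the units of the state.
- readout.get_obs(): the state, without advancing time (a new reading comes with each control period).
- optics.camera(name): name is "side" or "top"; returns a dict with "frame" (480x640x3 uint8, red, green, blue), "z_map" (480x640 float32, mm along the optical axis (not along the pixel's ray), 0 where there is no reading), "intrinsics" (3x3 intrinsics, pixels), "rvec" (rotation vector, rad) and "tvec" (3), from world to camera coordinates, as OpenCV has them. Camera axes: x right, y down, z forward; pixel columns grow to the right and rows downward; lengths in mm; the calibration is good to about 2 mm. A picture is of the moment at which its call begins.
- ctrl.finish_job(): hands the job in; it is judged then, once.
The state is a dict: "t": time; "qpos": joint angles; "qd": joint speeds; "joint_torque": joint torques, N m; "position": TCP position; "orientation": TCP orientation; "wrist_force": force on the tool from outside, world axes, zero at the start; "torque": the same for the moment, N m; "gripper_width": finger opening in mm; "gripper_force": force on a finger pad.
Only numpy, scipy, OpenCV 4.12 (cv2) and the standard library are available. Lean on these libraries where they do the work, as an engineer would, in place of code of your own. Each camera call takes 0.05 s, during which the arm holds its last target. There are 200 camera calls.

## Working session

There is one attempt and no reset: what is moved stays moved. The work goes in short steps, Python scripts to look and compute and a tool call to move; the robot and the scene stay as the last step left them, time stands still between calls to the robot, and variables do not carry over. Pictures are saved under pics/ and viewed, at most 10 in all, crops included, and the job is handed in when it is done.

Besides the shell and the picture viewer there is one more tool, called after ">>>" as a command line: name --pt "numbers of a row" for each row, then --argument value for the rest. jog_arm: Moves the arm, as the interface text tells. Its arguments: {"type":"object","properties":{"moves":{"type":"array"},"fingers":{"type":"number"}},"required":["moves"]}

```bash
mkdir -p pics; ls; python3 - <<'E'
from station import readout, optics, ctrl
import cv2, numpy as np
print(readout.get_obs(), ctrl.finger_overhang)
for n in("side","top"):
    c=optics.camera(n); cv2.imwrite(f"pics/{n}0.png",c["frame"][:,:,::-1]); np.savez(f"{n}0.npz",**c)
    R=cv2.Rodrigues(c["rvec"])[0]; print(n,c["intrinsics"],(-R.T@np.ravel(c["tvec"])).round(),R.round(2))
E
```

```text
pics
{'t': 0.0, 'qpos': array([-1.20970033e+00,  9.18528343e-02,  1.23189894e+00,  1.57005814e-05,
        1.81980734e+00, -5.66852519e-02]), 'qd': array([-0.00097349,  0.00071654, -0.00106796, -0.00163815, -0.00010927,
        0.00052461]), 'joint_torque': array([ 3.42911866e-03, -4.58723795e+01, -4.18033075e+01,  6.31349258e-05,
        1.15176229e-02,  2.13792896e-05]), 'position': array([ 243.36185197, -548.15376277,  249.14707674]), 'orientation': array([ 9.78260701e-01,  2.07376552e-01, -1.41553589e-04, -9.73016385e-04]), 'wrist_force': array([-0.48749466,  0.05056046,  0.34048769]), 'torque': array([ 0.00012874,  0.02074768, -0.01153175]), 'gripper_force': 0.0, 'gripper_width': 85.07620870339484} 19.0
side [[465.67658041   0.         325.75395766]
 [  0.         465.67658041 237.76464448]
 [  0.           0.           1.        ]] [  377. -1038.   560.] [[ 0.98 -0.18 -0.  ]
 [-0.07 -0.38 -0.92]
 [ 0.17  0.91 -0.39]]
top [[580.19548592   0.         320.48195387]
 [  0.         580.19548592 234.09773145]
 [  0.           0.           1.        ]] [ 440. -140. 1404.] [[-0.02 -1.   -0.02]
 [-1.    0.02 -0.09]
 [ 0.09  0.02 -1.  ]]
```

View pics/side0.png

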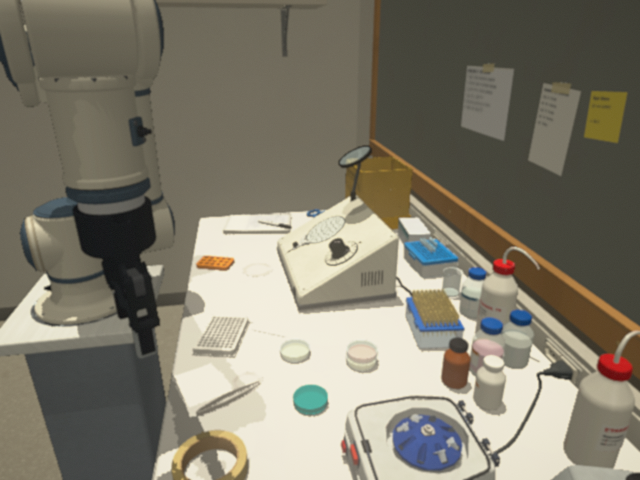

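View pics/top0.png

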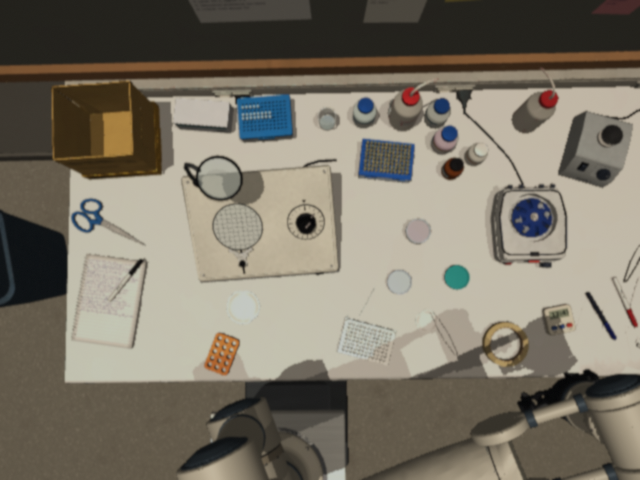

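Candidates for the dish: the single pale dish at side (295,350) / top (399,281); the pair at side (362,355) / top (417,230), which is twice as tall; the turquoise one at side (310,399) / top (456,277); and a flat pale disc at side (257,269) / top (243,306), which is to the left of the counter's right side. The first one fits, so I'll confirm it in an enlarged crop and measure it.

```bash
cat > h.py <<'E'
import numpy as np, cv2
def load(n): return dict(np.load(n+".npz"))
def pose(c): 
    R=cv2.Rodrigues(c["rvec"])[0]; return R,np.ravel(c["tvec"])
def cloud(c):
    K=c["intrinsics"]; v,u=np.mgrid[:480,:640]; z=c["z_map"].astype(float)
    P=np.stack([(u-K[0,2])/K[0,0]*z,(v-K[1,2])/K[1,1]*z,z],-1); R,t=pose(c); return (P-t)@R
def ray(c,u,v):
    K=c["intrinsics"];R,t=pose(c); return -R.T@t, R.T@np.array([(u-K[0,2])/K[0,0],(v-K[1,2])/K[1,1],1])
def onplane(c,u,v,n,d):  # n.p=d
    o,r=ray(c,u,v); return o+r*(d-n@o)/(n@r)
def proj(c,p):
    return cv2.projectPoints(np.float64(p).reshape(-1,3),c["rvec"],c["tvec"],c["intrinsics"],None)[0].reshape(-1,2)
def tri(c1,p1,c2,p2):
    (o1,r1),(o2,r2)=ray(c1,*p1),ray(c2,*p2)
    s=np.linalg.lstsq(np.c_[r1,-r2],o2-o1,rcond=None)[0]; a,b=o1+s[0]*r1,o2+s[1]*r2
    return (a+b)/2,np.linalg.norm(a-b)
E
python3 - <<'E'
from h import *
T=load("top0");S=load("side0");P=cloud(T);Q=cloud(S)
for n,u,v in[("single",399,281),("pair",417,230),("turq",456,277),("disc",243,306),("bench",380,260)]: print(n,P[v,u].round(1))
for n,u,v in[("single",295,350),("pair",362,353),("turq",310,399),("disc",257,269)]: print("side",n,Q[v,u].round(1))
# stage plane from depth, both views
for nm,C,(u0,u1,v0,v1) in(("top",P,(200,325,190,270)),("side",Q,(290,350,245,290))):
    A=C[v0:v1,u0:u1].reshape(-1,3)
    A=A[np.isfinite(A).all(1)&(A[:,2]>40)&(A[:,2]<170)]
    for _ in range(8):
        m=A.mean(0); n=np.linalg.svd(A-m,full_matrices=False)[2][2]; n*=np.sign(n[2]); e=(A-m)@n
        A=A[abs(e)<max(2,1.5*e.std())]
    print(nm,m.round(1),n.round(4),np.degrees(np.arccos(n[2])),len(A),e.std())
a=T["frame"][175:325,170:440]; a=cv2.resize(a,None,fx=2.9,fy=2.9,interpolation=cv2.INTER_CUBIC)
cv2.imwrite("pics/c1.png",a[:,:,::-1])
a=S["frame"][210:370,230:430]; a=cv2.resize(a,None,fx=3.7,fy=3.7,interpolation=cv2.INTER_CUBIC)
cv2.imwrite("pics/c2.png",a[:,:,::-1])
E
```

```text
single [ 454.9 -296.4   17.3]
pair [ 574.4 -340.7   32.3]
turq [ 462.2 -431.3   18.1]
disc [401.2  78.8  -3.5]
bench [ 506.3 -253.9    2.5]
side single [ 452.8 -306.8   17.1]
side pair [ 571.  -356.3   30.5]
side turq [ 461.  -441.    16.1]
side disc [398.9  78.1   3.3]
top [571.1  23.   95.4] [-0.4691 -0.0241  0.8828] 28.017129122264276 5095 1.1056330614568166
side [524.4 -59.   70.6] [-0.4741 -0.0314  0.8799] 28.368797591978005 1575 0.8668423155200229
```

View pics/c1.png

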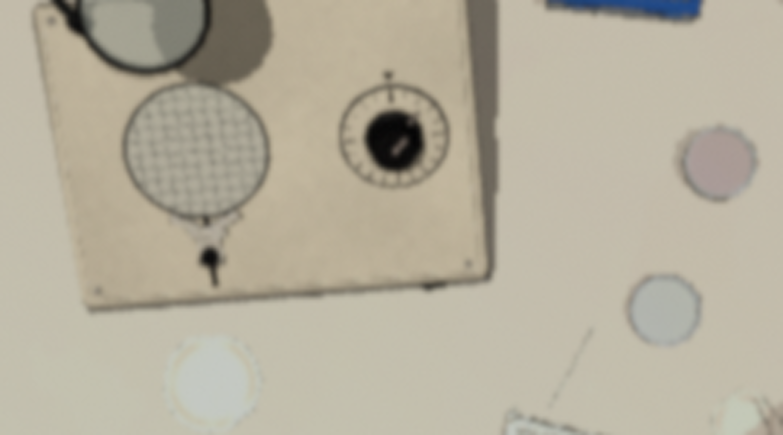

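View pics/c2.png

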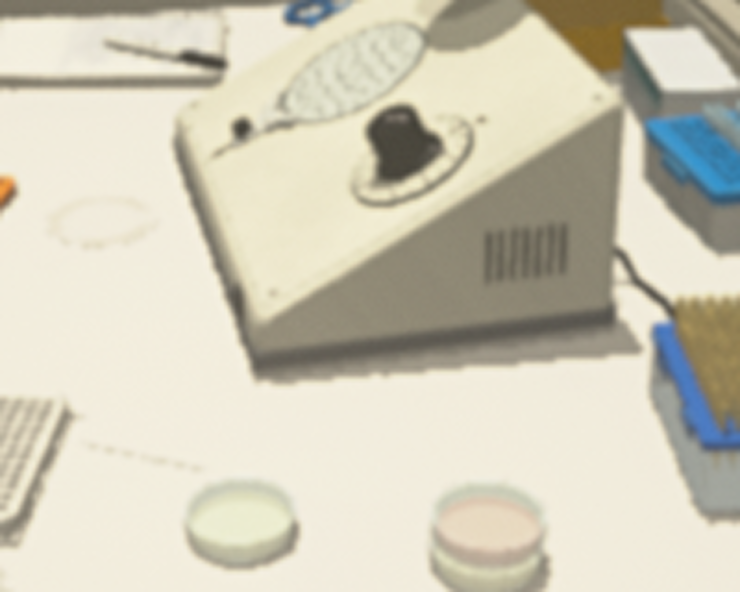

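The crops confirm it. In c1 the single pale dish is at (664,310), and the taller pink-topped pair is at (718,162). The dial is at (394,136) with its zero triangle at (388,76), and the knob's pointer points up-right. The V stop is just below the glass at (205,232), with its screw at (209,257). Next I'll rectify the stage plane and measure there.

```bash
cat >> h.py <<'E'
def frame(o,yaw,tilt=np.radians(28)):
    ch=np.array([np.cos(yaw),np.sin(yaw),0]); y=np.array([-np.sin(yaw),np.cos(yaw),0])
    x=np.cos(tilt)*ch+np.array([0,0,np.sin(tilt)]); return np.c_[x,y,np.cross(x,y)],np.array(o,float)
def rect(c,A,o,s,h=0,xr=(-120,120),yr=(-175,165)):
    # picture: up = stage +x, right = stage -y, s px per mm, height h over the slope
    W,H=int((yr[1]-yr[0])*s),int((xr[1]-xr[0])*s)
    st=np.array([[xr[1],yr[1],h],[xr[1],yr[0],h],[xr[0],yr[0],h],[xr[0],yr[1],h]],float)
    M=cv2.getPerspectiveTransform(proj(c,st@A.T+o).astype(np.float32),np.float32([[0,0],[W,0],[W,H],[0,H]]))
    return cv2.warpPerspective(c["frame"],M,(W,H),flags=cv2.INTER_CUBIC)
E
python3 - <<'E'
from h import *
T=load("top0");S=load("side0");P=cloud(T)
# glass: low-saturation grey-green mask vs cream
f=T["frame"]; hsv=cv2.cvtColor(f,cv2.COLOR_RGB2HSV)
for nm,c,roi in(("top",T,(205,192,270,258)),("side",S,(300,212,350,246))):
    im=c["frame"];u0,v0,u1,v1=roi; sub=im[v0:v1,u0:u1].astype(int); d=(sub[:,:,0]-sub[:,:,2])
    cx=d.shape[1]//2;cy=d.shape[0]//2
    th=(np.percentile(d,10)+np.percentile(d,85))/2
    m=(d<th).astype(np.uint8); m=cv2.morphologyEx(m,cv2.MORPH_CLOSE,np.ones((5,5)));m=cv2.morphologyEx(m,cv2.MORPH_OPEN,np.ones((7,7)))
    cs=max(cv2.findContours(m,0,2)[0],key=cv2.contourArea); e=cv2.fitEllipse(cs); print(nm,np.array(e[0])+[u0,v0],e[1],e[2],cv2.boundingRect(cs))
# dish: low saturation compare
def dish(c,u0,v0,u1,v1):
    d=c["frame"][v0:v1,u0:u1].astype(int); lab=cv2.cvtColor(c["frame"][v0:v1,u0:u1],cv2.COLOR_RGB2LAB).astype(float)
    bg=np.median(lab.reshape(-1,3),0); e=np.linalg.norm(lab-bg,axis=2); m=(e>5).astype(np.uint8)
    m=cv2.morphologyEx(m,cv2.MORPH_CLOSE,np.ones((5,5)));m=cv2.morphologyEx(m,cv2.MORPH_OPEN,np.ones((5,5)))
    cs=max(cv2.findContours(m,0,2)[0],key=cv2.contourArea); e=cv2.fitEllipse(cs); return np.array(e[0])+[u0,v0],e[1]
pt,et=dish(T,375,257,425,305); print("dish top",pt,et,onplane(T,*pt,np.array([0,0,1.]),15))
ps,es=dish(S,272,330,318,372); print("dish side",ps,es,onplane(S,*ps,np.array([0,0,1.]),8))
print("tri",tri(T,pt,S,ps))
z=np.array([0,0,1.]);tilt=np.radians(28);n=np.array([-.4695,-.0241,.8828]);d=n@np.array([571.1,23,95.4])
g=onplane(T,237.6,226.7,n,d);k=onplane(T,305.9,221.9,n,d); print("glass",g,"dial",k,np.linalg.norm(g-k),"yaw",np.degrees(np.arctan2(*( (g-k)[:2]*[-1,1]))))
yaw=np.arctan2(-(g-k)[0],(g-k)[1]);A,o=frame(g,yaw)
r=rect(T,A,o,2.2);cv2.imwrite("pics/r1.png",r[:,:,::-1])
E
```

```text
top [236.46352959 219.36211777] (50.8701171875, 72.10261535644531) 168.0189971923828 (0, 0, 58, 66)
side [325.93718529 232.27039528] (25.55493927001953, 46.767276763916016) 73.33582305908203 (0, 5, 44, 29)
dish top [398.38568306 280.94879913] (27.128488540649414, 28.038177490234375) [ 455.11908921 -295.22027457   15.        ]
dish side [294.81846428 351.23528862] (26.331392288208008, 32.74103546142578) [ 453.23641268 -298.29558052    8.        ]
tri (array([ 454.34243308, -296.10767808,    6.32737691]), np.float64(1.7502503637885312))
glass [582.44080222  73.84400555 102.81940097] dial [590.47221357 -80.95711216 102.86475744] 155.00932768120035 yaw 2.9699640533122427
```

View pics/r1.png

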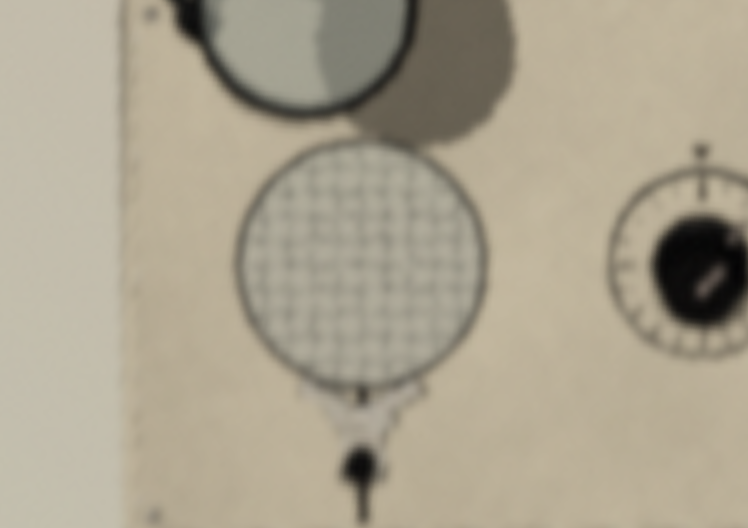

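The rectified view shows the glass at (363,264), exactly on the fitted origin, the dial at (702,264) with its zero mark straight up, and the V stop's rails at about (305–425, 385–430). Now I'll enlarge the stop and the knob.

```bash
cat >> h.py <<'E'
A0,O0=frame([582.4,73.8,103.3],np.radians(2.97))
E
python3 - <<'E'
from h import *
T=load("top0");S=load("side0")
tiles=[rect(T,A0,O0,4,7,(-100,-10),(-48,48)),rect(S,A0,O0,4,7,(-100,-10),(-48,48)),
 rect(T,A0,O0,4,35,(-45,45),(-203,-107)),rect(T,A0,O0,4,9,(-45,45),(-203,-107))]
tiles=[cv2.convertScaleAbs(t,alpha=1.2) for t in tiles]
im=np.vstack([np.hstack(tiles[:2]),np.hstack(tiles[2:])]);im=cv2.resize(im,(800,int(im.shape[0]*800/im.shape[1])))[:600];print(im.shape)
cv2.imwrite("pics/r2.png",im[:,:,::-1]); 
E
```

```text
(600, 800, 3)
```

View pics/r2.png

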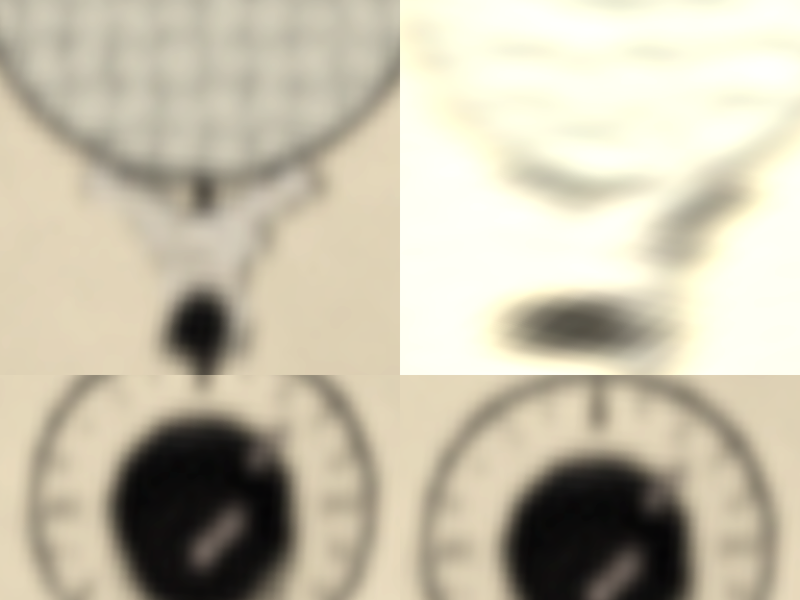

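The stop crop shows rail outer tips at (85,185) and (325,178). That puts the seat at about stage x = -31 mm, to be confirmed by feel. The knob's white line runs from (195,570) to (245,515) and the pointer tip is at (660,490), so the pointer is about 43° clockwise. The next step is to plan the move to above the knob.

```bash
cat >> h.py <<'E'
from scipy.spatial.transform import Rotation as Ro
def Rtool(turn=0): # square to slope, y along -stage y, turned about stage +z (deg)
    X,Y,N=A0.T; return Ro.from_rotvec(np.radians(turn)*N)*Ro.from_matrix(np.c_[X,-Y,-N])
DOWN=Ro.from_matrix(np.diag([1.,-1,-1]))
def plan(p,R,n):
    from station import readout
    s=readout.get_obs(); d=(np.array(p)-s["position"])/1000; r=np.degrees((R*Ro.from_quat(s["orientation"]).inv()).as_rotvec())
    print("t",round(s["t"],2),"pos",s["position"].round(1),"total",d.round(4),r.round(2),"row",(d/n).round(4),(r/n).round(3),"F",s["wrist_force"].round(1),"q",s["qpos"].round(2),"w",round(s["gripper_width"],1))
def st(x,y,z): return A0@np.array([x,y,z],float)+O0
E
python3 - <<'E'
from h import *
T=load("top0"); print("lens",onplane(T,219,178,np.array([0,0,1.]),290), "lens in stage",A0.T@(onplane(T,219,178,np.array([0,0,1.]),290)-O0))
print(st(0,-155,31))
plan(st(0,-155,101),Rtool(0),16)
E
```

```text
lens [658.3138865   79.20789942 290.        ] lens in stage [154.83569399   1.46730418 129.12322961]
[575.89695548 -81.74587176 130.67137538]
t 0.1 pos [ 243.4 -548.2  249.3] total [ 0.2997  0.4647 -0.0568] [  6.45 -27.4  -20.57] row [ 0.0187  0.029  -0.0036] [ 0.403 -1.712 -1.286] F [-0.2  0.8  0.5] q [-1.21  0.09  1.23  0.    1.82 -0.06] w 85.1
```

>>> jog_arm --pt "0.019 0.029 -0.003 0.4 -1.7 -1.3" --pt "0.019 0.029 -0.003 0.4 -1.7 -1.3" --pt "0.019 0.029 -0.003 0.4 -1.7 -1.3" --pt "0.019 0.029 -0.003 0.4 -1.7 -1.3" --pt "0.019 0.029 -0.003 0.4 -1.7 -1.3" --pt "0.019 0.029 -0.003 0.4 -1.7 -1.3" --pt "0.019 0.029 -0.003 0.4 -1.7 -1.3" --pt "0.019 0.029 -0.003 0.4 -1.7 -1.3" --fingers 1

```text
t: 0.9
position: [395.9, -315.1, 225.7]
orientation: [0.986, 0.116, 0.122, -0.003]
wrist_force: [-0.2, -0.2, 0.4]
gripper_width: 85.5
gripper_force: 0.0
```

>>> jog_arm --pt "0.019 0.029 -0.004 0.4 -1.7 -1.3" --pt "0.019 0.029 -0.004 0.4 -1.7 -1.3" --pt "0.019 0.029 -0.004 0.4 -1.7 -1.3" --pt "0.019 0.029 -0.004 0.4 -1.7 -1.3" --pt "0.019 0.029 -0.004 0.4 -1.7 -1.3" --pt "0.019 0.029 -0.004 0.4 -1.7 -1.3" --pt "0.019 0.029 -0.004 0.4 -1.7 -1.3" --pt "0.015 0.029 -0.004 0.4 -1.7 -1.3"

```text
t: 1.7
position: [543.9, -83.1, 193.6]
orientation: [0.97, 0.023, 0.24, -0.006]
wrist_force: [-0.0, 0.0, -0.6]
gripper_width: 85.4
gripper_force: 0.0
```

```bash
python3 -c "
from h import *
plan(st(0,-155,101),Rtool(0),1)
plan(st(0,-155,31),Rtool(0),4)"
```

```text
t 1.7 pos [543.9 -83.1 193.6] total [-0.0008 -0.0004 -0.0011] [ 0.01 -0.17  0.31] row [-0.0008 -0.0004 -0.0011] [ 0.009 -0.173  0.309] F [-0.   0.  -0.6] q [-0.31 -0.46  1.88  0.17  1.26  1.2 ] w 85.4
t 1.7 pos [543.9 -83.1 193.6] total [ 0.032   0.0013 -0.063 ] [ 0.01 -0.17  0.31] row [ 0.008   0.0003 -0.0157] [ 0.002 -0.043  0.077] F [-0.   0.  -0.6] q [-0.31 -0.46  1.88  0.17  1.26  1.2 ] w 85.4
```

>>> jog_arm --pt "0.008 0.0003 -0.0158 0 0 0.1" --pt "0.008 0.0003 -0.0158 0 0 0.1" --pt "0.008 0.0003 -0.0158 0 0 0.1" --pt "0.008 0.0003 -0.0158 0 0 0" --pt "0 0 0 0 0 0"

```text
t: 2.2
position: [574.2, -82.6, 127.1]
orientation: [0.971, 0.026, 0.237, -0.007]
wrist_force: [0.4, -0.4, -0.2]
gripper_width: 85.3
gripper_force: 0.0
```

>>> jog_arm --pt "0 0 0 0 0 0" --pt "0 0 0 0 0 0" --pt "0 0 0 0 0 0" --pt "0 0 0 0 0 0" --pt "0 0 0 0 0 0" --pt "0 0 0 0 0 0" --fingers -1

```text
t: 2.8
position: [575.4, -80.3, 133.5]
orientation: [0.97, 0.026, 0.241, -0.009]
wrist_force: [-9.0, 11.7, 9.1]
gripper_width: 33.7
gripper_force: 58.9
```

```bash
python3 -c "
from h import *
plan(st(0,-155,31),Rtool(0),1);print(A0[:,2])"
```

```text
t 2.8 pos [575.4 -80.3 133.5] total [ 0.0005 -0.0014 -0.0028] [-0.23 -0.13 -0.21] row [ 0.0005 -0.0014 -0.0028] [-0.227 -0.132 -0.207] F [-9.  11.7  9.1] q [-0.29 -0.35  1.9   0.18  1.13  1.19] w 33.7
[-0.46884097 -0.02432476  0.88294759]
```

>>> jog_arm --pt "-0.001 0.0012 0.0018 0 0 0" --pt "-0.001 0.0011 0.0018 0 0 0" --pt "0 0 0 0 0 0"

```text
t: 3.1
position: [574.9, -80.0, 133.7]
orientation: [0.97, 0.025, 0.242, -0.007]
wrist_force: [22.4, 0.9, -13.6]
gripper_width: 33.5
gripper_force: 63.9
```

```bash
python3 -c "
from h import *
plan(st(0,-155,31),Rtool(0),1);print(A0[:,2]*42/10)
from station import optics
c=optics.camera('top');f=rect(c,A0,O0,4,9,(-60,60),(-220,-100));cv2.imwrite('pics/k1.png',f[:,:,::-1])"
```

```text
t 3.1 pos [574.9 -80.  133.7] total [ 0.001  -0.0017 -0.003 ] [-0.04 -0.01 -0.04] row [ 0.001  -0.0017 -0.003 ] [-0.039 -0.009 -0.043] F [ 22.4   0.9 -13.6] q [-0.28 -0.35  1.91  0.17  1.13  1.2 ] w 33.5
[-1.96913207 -0.102164    3.70837989]
```

>>> jog_arm --pt "0.0013 0 -0.0024 0 0 0" --pt "0 0 0 -1.97 -0.1 3.71" --pt "0 0 0 -1.97 -0.1 3.71" --pt "0 0 0 -1.97 -0.1 3.71" --pt "0 0 0 -1.97 -0.1 3.71"

```text
t: 3.65
position: [575.2, -80.2, 133.6]
orientation: [0.956, 0.168, 0.239, 0.03]
wrist_force: [2.1, 3.9, 0.7]
gripper_width: 33.3
gripper_force: 66.8
```

```bash
python3 -c "
from h import *
plan(st(0,-155,31),Rtool(42),1)
from station import readout
print(readout.get_obs()['torque'])"
```

```text
t 3.65 pos [575.2 -80.2 133.6] total [ 0.0007 -0.0015 -0.0029] [-11.67  -0.68  22.06] row [ 0.0007 -0.0015 -0.0029] [-11.673  -0.678  22.061] F [2.1 3.9 0.7] q [-0.28 -0.35  1.91  0.17  1.13  0.9 ] w 33.3
[ 0.57384563 -0.04721062  0.21635252]
```

>>> jog_arm --pt "0 0 0 -1.97 -0.1 3.71" --pt "0 0 0 -1.97 -0.1 3.71" --pt "0 0 0 -1.97 -0.1 3.71" --pt "0 0 0 -1.97 -0.1 3.71" --pt "0 0 0 -1.97 -0.1 3.71" --pt "0 0 0 -1.97 -0.1 3.71" --pt "0 0 0 0 0 0"

```text
t: 4.35
position: [575.3, -80.5, 133.6]
orientation: [0.896, 0.372, 0.227, 0.082]
wrist_force: [1.8, 3.0, 1.3]
gripper_width: 33.6
gripper_force: 66.6
```

>>> jog_arm --pt "0 0 0 0 0 0" --pt "0 0 0 0 0 0" --pt "0 0 0 0 0 0" --pt "0 0 0 0 0 0" --fingers 1

```text
t: 4.75
position: [574.6, -81.1, 132.3]
orientation: [0.897, 0.371, 0.226, 0.082]
wrist_force: [0.0, -0.8, -0.0]
gripper_width: 85.4
gripper_force: 0.0
```

```bash
python3 -c "
from h import *
plan(st(0,-155,31),Rtool(42),1)
plan(st(-60,-155,130),Rtool(42),4)"
```

```text
t 4.75 pos [574.6 -81.1 132.3] total [ 0.0013 -0.0006 -0.0016] [ 0.19 -0.17  0.06] row [ 0.0013 -0.0006 -0.0016] [ 0.187 -0.173  0.056] F [ 0.  -0.8 -0. ] q [-0.28 -0.35  1.91  0.17  1.12  0.47] w 85.4
t 4.75 pos [574.6 -81.1 132.3] total [-0.098  -0.0058  0.0577] [ 0.19 -0.17  0.06] row [-0.0245 -0.0014  0.0144] [ 0.047 -0.043  0.014] F [ 0.  -0.8 -0. ] q [-0.28 -0.35  1.91  0.17  1.12  0.47] w 85.4
```

>>> jog_arm --pt "-0.009 0 0.018 0 0 0" --pt "-0.009 0 0.018 0 0 0" --pt "-0.009 0 0.018 0 0 0" --pt "-0.009 0 0.018 0 0 0" --pt "-0.009 -0.03 0.01 0 0 0" --pt "-0.01 -0.04 0 0 0 0" --pt "-0.01 -0.04 0 0 0 0" --pt "-0.01 -0.04 0 0 0 0"

```text
t: 5.55
position: [499.1, -232.3, 214.7]
orientation: [0.897, 0.371, 0.226, 0.082]
wrist_force: [0.1, 0.6, -0.8]
gripper_width: 85.4
gripper_force: 0.0
```

```bash
python3 - <<'E'
from h import *
from station import optics
c=optics.camera('top');np.savez('top1.npz',**c)
t=[rect(c,A0,O0,5,35,(-40,40),(-195,-115)),rect(c,A0,O0,5,9,(-40,40),(-195,-115))]
cv2.imwrite('pics/k2.png',np.hstack(t)[:,:,::-1])
plan([454.5,-296,80],DOWN,8)
E
```

```text
t 5.6 pos [ 497.4 -238.   213.9] total [-0.0429 -0.058  -0.1339] [  9.97  26.65 -43.84] row [-0.0054 -0.0072 -0.0167] [ 1.247  3.331 -5.48 ] F [-3.2 -3.7 -0.8] q [-0.69 -0.4   1.8   0.32  1.37  0.1 ] w 85.5
```

View pics/k2.png

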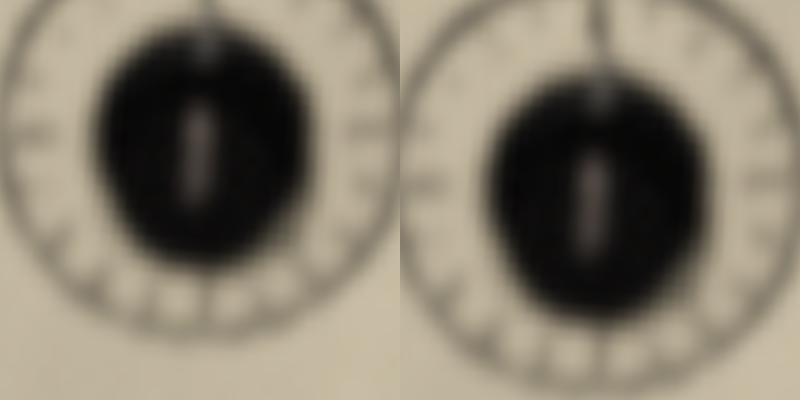

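The pointer now stands almost on the zero mark: the line runs (203,105)→(194,205) and the skirt pointer is at (600,90) under the mark at (598,30). I'll measure the residual numerically.

```bash
python3 - <<'E'
from h import *
for nm in("top0","top1"):
    c=load(nm); s=8;r=rect(c,A0,O0,s,35,(-40,40),(-195,-115)).astype(float); v=r[:,:,0]  # red: line pinkish
    k=(cv2.GaussianBlur(v,(0,0),4)); mask=cv2.erode(cv2.morphologyEx((k<75).astype(np.uint8),cv2.MORPH_CLOSE,np.ones((61,61))),np.ones((75,75)))
    w=np.clip(v-45,0,None)*mask; n,l,stt,cen=cv2.connectedComponentsWithStats(((w>5)).astype(np.uint8))
    i=1+np.argmax(stt[1:,4]); w=w*(l==i); y,x=np.nonzero(w); ww=w[y,x]; m=np.average(np.c_[x,y],0,ww); C=np.cov(np.c_[x,y].T,aweights=ww); e,V=np.linalg.eigh(C); d=V[:,1]*-np.sign(V[1,1])
    print(nm,"line stage xy",40-m[1]/s,-115-m[0]/s+0,"len",2*np.sqrt(3*e)/s,"angle cw",np.degrees(np.arctan2(d[0],-d[1])))
    # skirt pointer and zero mark at h=9 / h=0
    r0=cv2.GaussianBlur(rect(c,A0,O0,s,0,(-40,60),(-195,-115))[:,:,0],(0,0),2).astype(float)
    for xs in(28,30,32,34,44): # zero line / triangle dark centroid
        row=255-r0[int((60-xs)*s),int(32*s):int(48*s)]; row=np.clip(row-row.min()-.3*np.ptp(row),0,None); print(xs,"mark y off from axis(+ right)",round((np.average(np.arange(len(row)),weights=row)/s-8),2))
    hsv=rect(c,A0,O0,s,9,(-40,40),(-195,-115))
E
```

```text
top0 line stage xy 5.707105347765513 -158.7950773965813 len [ 4.93702193 13.78175263] angle cw 42.51226007035409
28 mark y off from axis(+ right) -1.0
30 mark y off from axis(+ right) -0.92
32 mark y off from axis(+ right) -0.87
34 mark y off from axis(+ right) -0.87
44 mark y off from axis(+ right) -0.84
top1 line stage xy 10.452743902439025 -154.53636342397908 len [ 4.01746122 13.95958684] angle cw 3.2161223438937294
28 mark y off from axis(+ right) -0.27
30 mark y off from axis(+ right) -0.64
32 mark y off from axis(+ right) -0.81
34 mark y off from axis(+ right) -0.85
44 mark y off from axis(+ right) -0.76
```

```bash
python3 - <<'E'
from h import *
for nm,g in(("top0",42),("top1",2)):
    c=load(nm); s=8
    for h in(5,8):
        r=cv2.GaussianBlur(rect(c,A0,O0,s,h,(-40,40),(-194.2,-114.2)),(0,0),3)[:,:,0].astype(float)
        # polar about axis y=-154.2; print brightness-peak angle by radius
        out=[]
        for R in(17,18,19,20,21,22,23):
            a=np.radians(np.arange(g-25,g+25.1,.5)); u=(40+R*np.sin(a))*s; v=(40-R*np.cos(a))*s
            p=cv2.remap(r.astype(np.float32),u.astype(np.float32)[None],v.astype(np.float32)[None],1)[0]
            i=20+np.argmax(p[20:-20]); out.append((R,round(np.degrees(a[i]),1),int(p[i]),int(p[0]),int(p[-1])))
        print(nm,h,out)
E
```

```text
top0 5 [(17, np.float64(44.5), 45, 13, 8), (18, np.float64(44.5), 55, 15, 10), (19, np.float64(45.0), 65, 20, 17), (20, np.float64(44.0), 70, 27, 26), (21, np.float64(43.5), 74, 36, 42), (22, np.float64(45.5), 80, 55, 66), (23, np.float64(55.5), 90, 75, 91)]
top0 8 [(17, np.float64(43.5), 35, 11, 6), (18, np.float64(43.0), 46, 12, 7), (19, np.float64(43.0), 57, 14, 13), (20, np.float64(43.5), 66, 19, 20), (21, np.float64(42.0), 70, 25, 33), (22, np.float64(41.0), 75, 34, 57), (23, np.float64(44.5), 82, 52, 83)]
top1 5 [(17, np.float64(0.0), 45, 16, 11), (18, np.float64(2.0), 52, 19, 14), (19, np.float64(1.0), 60, 23, 17), (20, np.float64(1.5), 66, 28, 26), (21, np.float64(1.0), 73, 40, 40), (22, np.float64(-0.5), 82, 58, 59), (23, np.float64(-1.0), 92, 81, 85)]
top1 8 [(17, np.float64(0.0), 34, 14, 10), (18, np.float64(0.5), 44, 16, 11), (19, np.float64(0.0), 51, 18, 14), (20, np.float64(1.0), 59, 22, 17), (21, np.float64(2.0), 65, 27, 25), (22, np.float64(1.5), 72, 40, 40), (23, np.float64(0.0), 81, 60, 58)]
```

The pointer is within about 1–2° of the mark, so the knob is done. On to the dish.

>>> jog_arm --pt "-0.005 -0.007 -0.0167 1.25 3.33 -5.48" --pt "-0.005 -0.007 -0.0167 1.25 3.33 -5.48" --pt "-0.005 -0.007 -0.0167 1.25 3.33 -5.48" --pt "-0.005 -0.007 -0.0167 1.25 3.33 -5.48" --pt "-0.005 -0.007 -0.0167 1.25 3.33 -5.48" --pt "-0.005 -0.007 -0.0167 1.25 3.33 -5.48" --pt "-0.005 -0.007 -0.0167 1.25 3.33 -5.48" --pt "-0.005 -0.007 -0.0167 1.25 3.33 -5.48"

```text
t: 6.4
position: [459.8, -287.0, 80.2]
orientation: [1.0, -0.001, 0.002, -0.002]
wrist_force: [0.7, 0.6, 0.3]
gripper_width: 85.4
gripper_force: 0.0
```

```bash
python3 -c "
from h import *
plan([454.5,-296,27],DOWN,6)"
```

```text
t 6.4 pos [ 459.8 -287.    80.2] total [-0.0053 -0.009  -0.0532] [-0.23  0.2   0.07] row [-0.0009 -0.0015 -0.0089] [-0.038  0.034  0.011] F [0.7 0.6 0.3] q [-0.62 -0.03  1.66  0.01  1.51  0.95] w 85.4
```

>>> jog_arm --pt "-0.0009 -0.0015 -0.009 0 0 0" --pt "-0.0009 -0.0015 -0.009 0 0 0" --pt "-0.0009 -0.0015 -0.009 0 0 0" --pt "-0.0009 -0.0015 -0.009 0 0 0" --pt "-0.0009 -0.0015 -0.009 0 0 0" --pt "-0.0009 -0.0015 -0.009 0 0 0" --pt "0 0 0 0 0 0" --pt "0 0 0 0 0 0"

```text
t: 7.2
position: [454.3, -295.9, 26.6]
orientation: [1.0, 0.001, 0.003, -0.002]
wrist_force: [-0.0, -0.6, -0.7]
gripper_width: 85.4
gripper_force: 0.0
```

```bash
python3 -c "
from h import *
plan([454.5,-296,22],DOWN,1)"
```

```text
t 7.2 pos [ 454.3 -295.9   26.6] total [ 0.0002 -0.0001 -0.0046] [-0.24  0.32 -0.17] row [ 0.0002 -0.0001 -0.0046] [-0.238  0.317 -0.17 ] F [-0.  -0.6 -0.7] q [-0.64  0.01  1.72  0.01  1.41  0.92] w 85.4
```

>>> jog_arm --pt "0 0 -0.0045 -0.2 0.3 0" --pt "0 0 0 0 0 0"

```text
t: 7.4
position: [454.4, -295.8, 22.0]
orientation: [1.0, 0.002, 0.0, -0.0]
wrist_force: [-0.8, 1.3, -0.3]
gripper_width: 85.5
gripper_force: 0.0
```

>>> jog_arm --pt "0 0 0 0 0 0" --pt "0 0 0 0 0 0" --pt "0 0 0 0 0 0" --pt "0 0 0 0 0 0" --pt "0 0 0 0 0 0" --fingers -1

```text
t: 7.9
position: [454.9, -296.3, 23.2]
orientation: [1.0, 0.001, 0.001, 0.0]
wrist_force: [-0.4, -0.9, 5.7]
gripper_width: 55.5
gripper_force: 63.9
```

```bash
python3 -c "
from h import *
plan([454.5,-296,120],DOWN,3);plan(st(10,0,22+60),Rtool(0),16)"
```

```text
t 7.9 pos [ 454.9 -296.3   23.2] total [-0.0004  0.0003  0.0968] [ 0.03  0.11 -0.17] row [-0.0001  0.0001  0.0323] [ 0.01   0.037 -0.057] F [-0.4 -0.9  5.7] q [-0.64  0.01  1.72  0.    1.41  0.93] w 55.5
t 7.9 pos [ 454.9 -296.3   23.2] total [0.0979 0.3685 0.1572] [  0.79 -27.88   2.75] row [0.0061 0.023  0.0098] [ 0.05  -1.742  0.172] F [-0.4 -0.9  5.7] q [-0.64  0.01  1.72  0.    1.41  0.93] w 55.5
```

>>> jog_arm --pt "0 0 0.005 0 0 0" --pt "0 0 0.02 0 0 0" --pt "0 0 0.04 0 0 0" --pt "0 0 0.04 0 0 0" --pt "0 0 0.03 0 0 0" --pt "0 0 0.01 0 0 0" --pt "0 0 0 0 0 0"

```text
t: 8.6
position: [454.8, -296.3, 168.5]
orientation: [1.0, 0.001, 0.001, 0.001]
wrist_force: [0.6, 1.2, 0.6]
gripper_width: 55.6
gripper_force: 63.6
```

```bash
python3 -c "
from h import *
plan(st(-8,0,83),Rtool(0),16)
from station import optics
for n in('side','top'):
  c=optics.camera(n); np.savez(n+'2.npz',**c)
c=load('side2'); p=proj(c,[455,-296,160])[0].astype(int);print(p)
a=c['frame'][max(0,p[1]-90):p[1]+60,p[0]-100:p[0]+100];cv2.imwrite('pics/g.png',cv2.resize(a,None,fx=3.5,fy=3.5,interpolation=2)[:,:,::-1])
"
```

```text
t 8.6 pos [ 454.8 -296.3  168.5] total [0.0816 0.3677 0.0044] [  0.82 -27.85   2.76] row [0.0051 0.023  0.0003] [ 0.051 -1.741  0.173] F [0.6 1.2 0.6] q [-0.64 -0.07  1.53  0.    1.67  0.93] w 55.6
[293 280]
```

View pics/g.png

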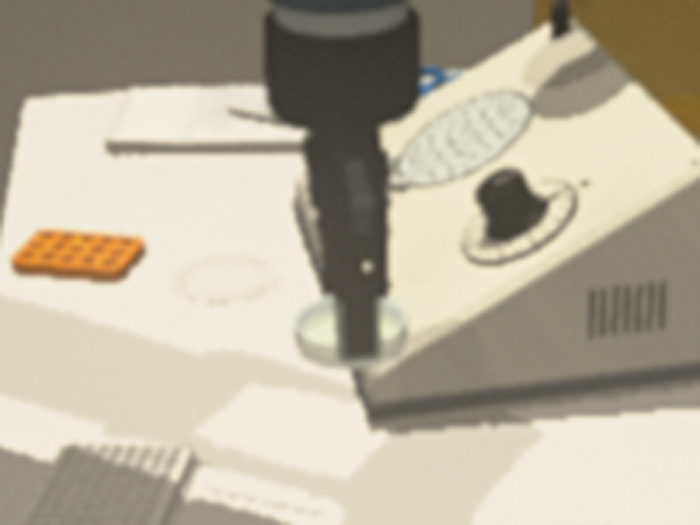

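The dish hangs level between the pads, at (350,335) in the crop. I'll carry it over the stage.

>>> jog_arm --pt "0.005 0.023 0 0.05 -1.74 0.17" --pt "0.005 0.023 0 0.05 -1.74 0.17" --pt "0.005 0.023 0 0.05 -1.74 0.17" --pt "0.005 0.023 0 0.05 -1.74 0.17" --pt "0.005 0.023 0 0.05 -1.74 0.17" --pt "0.005 0.023 0 0.05 -1.74 0.17" --pt "0.005 0.023 0 0.05 -1.74 0.17" --pt "0.005 0.023 0 0.05 -1.74 0.17"

```text
t: 9.5
position: [493.5, -110.7, 163.9]
orientation: [0.993, 0.013, 0.12, -0.004]
wrist_force: [1.3, 0.3, -1.4]
gripper_width: 56.1
gripper_force: 63.6
```

>>> jog_arm --pt "0.005 0.023 0 0.05 -1.74 0.17" --pt "0.005 0.023 0 0.05 -1.74 0.17" --pt "0.005 0.023 0 0.05 -1.74 0.17" --pt "0.005 0.023 0 0.05 -1.74 0.17" --pt "0.005 0.023 0 0.05 -1.74 0.17" --pt "0.005 0.023 0 0.05 -1.74 0.17" --pt "0.005 0.023 0 0.05 -1.74 0.17" --pt "0.005 0.023 0 0.05 -1.74 0.17"

```text
t: 10.3
position: [533.4, 73.0, 163.7]
orientation: [0.971, 0.025, 0.239, -0.007]
wrist_force: [0.0, 0.4, 0.2]
gripper_width: 55.9
gripper_force: 63.6
```

>>> jog_arm --pt "0 0 0 0 0 0" --pt "0 0 0 0 0 0" --pt "0 0 0 0 0 0"

```text
t: 10.6
position: [534.0, 71.4, 165.8]
orientation: [0.971, 0.025, 0.24, -0.006]
wrist_force: [0.3, 0.1, 0.1]
gripper_width: 56.0
gripper_force: 63.6
```

```bash
cat >> h.py <<'E'
def stat():
    from station import readout
    s=readout.get_obs(); print("t",round(s["t"],2),"TCP in stage",(A0.T@(s["position"]-O0)).round(1),"F stage",(A0.T@s["wrist_force"]).round(1),"M stage",(A0.T@s["torque"]).round(2),"rot err",np.degrees((Rtool(0)*Ro.from_quat(s["orientation"]).inv()).as_rotvec()).round(2),"w",round(s["gripper_width"],1),"q6",s["qpos"][5].round(2))
E
python3 -c "
from h import *
stat();plan(st(-8,0,26),Rtool(0),5)"
```

```text
t 10.6 TCP in stage [-13.5   0.1  78. ] F stage [ 0.3  0.1 -0.1] M stage [-0.03  0.24 -0.04] rot err [-0.03 -0.27  0.04] w 56.0 q6 1.6
t 10.6 pos [534.   71.4 165.8] total [ 0.0292  0.0014 -0.0433] [-0.03 -0.27  0.04] row [ 0.0058  0.0003 -0.0087] [-0.005 -0.053  0.007] F [0.3 0.1 0.1] q [ 0.08 -0.5   1.96 -0.01  1.2   1.6 ] w 56.0
```

>>> jog_arm --pt "0.006 0.0003 -0.0087 0 -0.27 0" --pt "0.006 0.0003 -0.0087 0 0 0" --pt "0.006 0.0003 -0.0087 0 0 0" --pt "0.006 0.0003 -0.0087 0 0 0" --pt "0.004 0 -0.006 0 0 0" --pt "0 0 0 0 0 0" --pt "0 0 0 0 0 0"

```text
t: 11.3
position: [562.4, 73.3, 126.2]
orientation: [0.97, 0.025, 0.243, -0.007]
wrist_force: [-0.2, 0.7, -0.5]
gripper_width: 55.8
gripper_force: 63.6
```

```bash
python3 -c "
from h import *
stat()"
```

```text
t 11.3 TCP in stage [-6.9  0.5 29.6] F stage [-0.4  0.7 -0.4] M stage [ 0.04  0.24 -0.01] rot err [-0.06  0.11  0.  ] w 55.8 q6 1.6
```

>>> jog_arm --pt "0.0009 0 -0.0018 0 0 0" --pt "0.0009 0 -0.0018 0 0 0" --pt "0 0 0 0 0 0"

```text
t: 11.6
position: [564.1, 73.3, 122.8]
orientation: [0.97, 0.025, 0.243, -0.007]
wrist_force: [0.7, 0.7, -1.1]
gripper_width: 56.0
gripper_force: 63.6
```

>>> jog_arm --pt "0.0005 0 -0.0009 0 0 0" --pt "0 0 0 0 0 0"

```text
t: 11.8
position: [564.6, 73.3, 121.9]
orientation: [0.97, 0.025, 0.243, -0.007]
wrist_force: [0.4, 0.3, 0.1]
gripper_width: 55.9
gripper_force: 63.6
```

>>> jog_arm --pt "0.0005 0 -0.0009 0 0 0" --pt "0 0 0 0 0 0"

```text
t: 12.0
position: [565.1, 73.3, 120.8]
orientation: [0.97, 0.025, 0.243, -0.007]
wrist_force: [-0.8, 0.4, -0.1]
gripper_width: 55.8
gripper_force: 63.6
```

```bash
python3 -c "
from h import *
stat()"
```

```text
t 12.0 TCP in stage [-7.   0.4 23.6] F stage [-0.8  0.4  0.2] M stage [ 0.    0.21 -0.01] rot err [-0.06  0.13  0.  ] w 55.8 q6 1.6
```

>>> jog_arm --pt "0.0003 0 -0.0006 0 0 0" --pt "0 0 0 0 0 0"

```text
t: 12.2
position: [565.6, 73.3, 120.7]
orientation: [0.97, 0.025, 0.243, -0.007]
wrist_force: [-1.2, -0.2, 0.4]
gripper_width: 55.8
gripper_force: 63.9
```

>>> jog_arm --pt "0.0003 0 -0.0006 0 0 0" --pt "0 0 0 0 0 0"

```text
t: 12.4
position: [566.0, 73.4, 120.8]
orientation: [0.97, 0.025, 0.244, -0.007]
wrist_force: [-4.7, -1.6, 5.0]
gripper_width: 55.9
gripper_force: 64.4
```

>>> jog_arm --pt "0.0003 0 -0.0006 0 0 0" --pt "0 0 0 0 0 0"

```text
t: 12.6
position: [566.5, 73.4, 121.0]
orientation: [0.969, 0.025, 0.244, -0.007]
wrist_force: [-6.8, -0.8, 8.0]
gripper_width: 55.8
gripper_force: 64.8
```

```bash
python3 -c "
from h import *
stat()"
```

```text
t 12.6 TCP in stage [-5.7  0.5 23.1] F stage [-2.3 -0.4 10.3] M stage [ 0.18  0.61 -0.01] rot err [-0.08  0.27 -0.  ] w 55.8 q6 1.6
```

Contact with the slope at TCP height 23 mm, which matches how the dish was gripped. I'll ease off the pressure and slide down in steps.

>>> jog_arm --pt "-0.0005 0 0.0009 0 0 0" --pt "0 0 0 0 0 0" --pt "-0.0022 -0.0003 -0.0012 0 0 0" --pt "-0.0022 -0.0003 -0.0012 0 0 0" --pt "-0.0022 -0.0001 -0.0012 0 0 0" --pt "-0.0022 -0.0001 -0.0012 0 0 0" --pt "0 0 0 0 0 0"

```text
t: 13.3
position: [556.8, 72.5, 115.9]
orientation: [0.97, 0.025, 0.244, -0.007]
wrist_force: [-2.7, -0.5, 6.4]
gripper_width: 55.9
gripper_force: 64.4
```

```bash
python3 -c "
from h import *
stat()"
```

```text
t 13.3 TCP in stage [-16.7   0.   23.2] F stage [ 0.6 -0.3  6.9] M stage [ 0.12  0.2  -0.01] rot err [-0.07  0.21  0.01] w 55.9 q6 1.6
```

>>> jog_arm --pt "-0.0002 0 0.0004 0 0 0" --pt "-0.0018 -0.0001 -0.0009 0 0 0" --pt "-0.0018 -0.0001 -0.0009 0 0 0" --pt "-0.0018 -0.0001 -0.0009 0 0 0" --pt "0 0 0 0 0 0" --pt "0 0 0 0 0 0"

```text
t: 13.9
position: [550.8, 72.2, 112.7]
orientation: [0.97, 0.025, 0.243, -0.007]
wrist_force: [-4.3, -1.1, 4.1]
gripper_width: 55.8
gripper_force: 64.3
```

```bash
python3 -c "
from h import *
stat()"
```

```text
t 13.9 TCP in stage [-23.5   0.   23.2] F stage [-1.9 -0.9  5.7] M stage [0.07 0.42 0.03] rot err [-0.05  0.09 -0.  ] w 55.8 q6 1.6
```

>>> jog_arm --pt "-0.0009 0 -0.0005 0 0 0" --pt "-0.0009 0 -0.0005 0 0 0" --pt "0 0 0 0 0 0"

```text
t: 14.2
position: [549.3, 72.2, 112.0]
orientation: [0.97, 0.025, 0.243, -0.007]
wrist_force: [-1.2, -0.4, 3.7]
gripper_width: 56.2
gripper_force: 64.1
```

```bash
python3 -c "
from h import *
stat()"
```

```text
t 14.2 TCP in stage [-25.1   0.1  23.2] F stage [ 0.7 -0.4  3.8] M stage [0.08 0.14 0.03] rot err [-0.06  0.15  0.01] w 56.2 q6 1.6
```

>>> jog_arm --pt "-0.0009 0 -0.0005 0 0 0" --pt "-0.0009 0 -0.0005 0 0 0" --pt "0 0 0 0 0 0"

```text
t: 14.5
position: [547.5, 72.2, 111.0]
orientation: [0.97, 0.025, 0.243, -0.007]
wrist_force: [-2.3, -0.5, 4.0]
gripper_width: 56.1
gripper_force: 64.1
```

```bash
python3 -c "
from h import *
stat()"
```

```text
t 14.5 TCP in stage [-27.3   0.2  23.2] F stage [-0.2 -0.4  4.6] M stage [ 0.12  0.14 -0.01] rot err [-0.06  0.14  0.  ] w 56.1 q6 1.6
```

>>> jog_arm --pt "-0.0009 0 -0.0005 0 0 0" --pt "0 0 0 0 0 0"

```text
t: 14.7
position: [546.6, 72.2, 110.5]
orientation: [0.97, 0.025, 0.243, -0.007]
wrist_force: [-0.3, -0.3, 4.5]
gripper_width: 56.2
gripper_force: 64.1
```

```bash
python3 -c "
from h import *
stat()"
```

```text
t 14.7 TCP in stage [-28.3   0.3  23.2] F stage [ 1.8 -0.3  4.1] M stage [ 0.11  0.14 -0.01] rot err [-0.06  0.14  0.  ] w 56.2 q6 1.6
```

>>> jog_arm --pt "-0.0006 -0.0002 -0.0003 0 0 0" --pt "0 0 0 0 0 0" --pt "0 0 0 0 0 0"

```text
t: 15.0
position: [546.3, 72.1, 110.4]
orientation: [0.97, 0.025, 0.243, -0.007]
wrist_force: [1.3, 1.1, 3.7]
gripper_width: 55.7
gripper_force: 63.8
```

```bash
python3 -c "
from h import *
stat()"
```

```text
t 15.0 TCP in stage [-28.5   0.2  23.2] F stage [3.  1.  2.6] M stage [ 0.19 -0.32  0.04] rot err [-0.07  0.19 -0.01] w 55.7 q6 1.6
```

>>> jog_arm --pt "-0.0006 0 -0.0003 0 0 0" --pt "0 0 0 0 0 0" --pt "0 0 0 0 0 0"

```text
t: 15.3
position: [546.0, 72.1, 110.6]
orientation: [0.969, 0.025, 0.244, -0.007]
wrist_force: [4.8, 1.8, 3.0]
gripper_width: 55.7
gripper_force: 63.6
```

```bash
python3 -c "
from h import *
stat()"
```

```text
t 15.3 TCP in stage [-28.8   0.2  23.5] F stage [5.7 1.5 0.4] M stage [ 0.19 -0.82  0.1 ] rot err [-0.07  0.25 -0.  ] w 55.7 q6 1.6
```

Both the position and the force show contact: the TCP stalls at x = -28.6 while Fx rises to 5.7 N. I'll relieve it, then release.

>>> jog_arm --pt "0.0006 0.0001 0.0003 0 0 0" --pt "0.0002 0 0.0001 0 0 0" --pt "0 0 0 0 0 0" --pt "0 0 0 0 0 0"

```text
t: 15.7
position: [546.3, 72.1, 110.4]
orientation: [0.97, 0.025, 0.243, -0.007]
wrist_force: [3.5, 1.6, 4.0]
gripper_width: 55.6
gripper_force: 63.7
```

```bash
python3 -c "
from h import *
stat()"
```

```text
t 15.7 TCP in stage [-28.6   0.2  23.2] F stage [5.1 1.4 1.9] M stage [ 0.17 -0.53 -0.03] rot err [-0.06  0.15  0.  ] w 55.6 q6 1.6
```

>>> jog_arm --pt "0.0004 0.0001 0.0002 0 0 0" --pt "0 0 0 0 0 0" --pt "0 0 0 0 0 0"

```text
t: 16.0
position: [546.4, 72.2, 110.4]
orientation: [0.97, 0.025, 0.243, -0.007]
wrist_force: [0.1, 0.9, 5.6]
gripper_width: 55.8
gripper_force: 64.1
```

```bash
python3 -c "
from h import *
stat()"
```

```text
t 16.0 TCP in stage [-28.5   0.2  23.2] F stage [2.8 0.9 4.9] M stage [ 0.21 -0.12  0.05] rot err [-0.05  0.09  0.  ] w 55.8 q6 1.6
```

>>> jog_arm --pt "0.0002 0.0001 0.0001 0 0 0" --pt "0 0 0 0 0 0" --pt "0 0 0 0 0 0"

```text
t: 16.3
position: [546.4, 72.1, 110.4]
orientation: [0.97, 0.025, 0.242, -0.007]
wrist_force: [-1.0, -0.2, 6.2]
gripper_width: 55.7
gripper_force: 64.2
```

>>> jog_arm --pt "0 0 0 0 0 0" --pt "0 0 0 0 0 0" --pt "0 0 0 0 0 0" --fingers 0.45

```text
t: 16.6
position: [546.0, 72.1, 109.1]
orientation: [0.97, 0.025, 0.242, -0.007]
wrist_force: [-0.5, 0.5, -1.1]
gripper_width: 62.0
gripper_force: 0.0
```

>>> jog_arm --pt "0 0 0 0 0 0" --pt "0 0 0 0 0 0" --pt "0 0 0 0 0 0" --pt "0 0 0 0 0 0" --fingers 1

```text
t: 17.0
position: [546.8, 72.3, 110.6]
orientation: [0.97, 0.025, 0.243, -0.007]
wrist_force: [-0.9, -0.0, 0.5]
gripper_width: 85.2
gripper_force: 0.0
```

```bash
python3 -c "
from h import *
stat(); plan(st(-40,0,140),Rtool(0),8)"
```

```text
t 17.0 TCP in stage [-28.    0.3  23.1] F stage [-0.5  0.   0.8] M stage [0.01 0.23 0.01] rot err [-0.06  0.13  0.  ] w 85.2 q6 1.6
t 17.0 pos [546.8  72.3 110.6] total [-0.0653 -0.0037  0.0976] [-0.06  0.13  0.  ] row [-0.0082 -0.0005  0.0122] [-0.007  0.017  0.001] F [-0.9 -0.   0.5] q [ 0.08 -0.44  2.02 -0.01  1.07  1.6 ] w 85.2
```

>>> jog_arm --pt "-0.005 0 0.009 0 0 0" --pt "-0.007 0 0.0135 0 0 0" --pt "-0.01 0 0.018 0 0 0" --pt "-0.012 0 0.022 0 0 0" --pt "-0.02 0 0.02 0 0 0" --pt "-0.03 -0.02 0.01 0 0 0" --pt "-0.03 -0.04 0 0 0 0" --pt "0 -0.05 0 0 0 0"

```text
t: 17.8
position: [431.3, -36.6, 201.1]
orientation: [0.97, 0.028, 0.241, -0.008]
wrist_force: [0.9, -0.6, 0.3]
gripper_width: 85.1
gripper_force: 0.0
```

>>> jog_arm --pt "0 -0.05 0 0 0 0" --pt "0 -0.05 0 0 0 0" --pt "0 -0.05 0 0 0 0" --pt "0 -0.05 0 0 0 0" --pt "0 -0.05 0 0 0 0" --pt "0 0 0 0 0 0"

```text
t: 18.4
position: [431.4, -292.7, 201.2]
orientation: [0.97, 0.022, 0.241, -0.007]
wrist_force: [0.7, 1.2, -0.3]
gripper_width: 85.5
gripper_force: 0.0
```

```bash
python3 - <<'E'
from h import *
from station import optics
c=optics.camera('top');np.savez('top3.npz',**c);s=optics.camera('side');np.savez('side3.npz',**s)
a=rect(c,A0,O0,4,15,(-100,40),(-60,60)); b=rect(c,A0,O0,4,9,(-40,60),(-205,-105))
H=560;im=np.hstack([a[:H],np.vstack([b[:400],np.zeros((160,400,3),np.uint8)])[:,:320]]);im[400:,480:]=cv2.resize(s['frame'][210:290,280:440],(320,160))
cv2.imwrite('pics/f.png',im[:,:,::-1]); stat()
E
```

```text
t 18.5 TCP in stage [-102.2 -353.9  167. ] F stage [0.6 0.5 0.6] M stage [0.04 0.17 0.06] rot err [-0.15  0.08  0.12] w 85.1 q6 0.63
```

View pics/f.png

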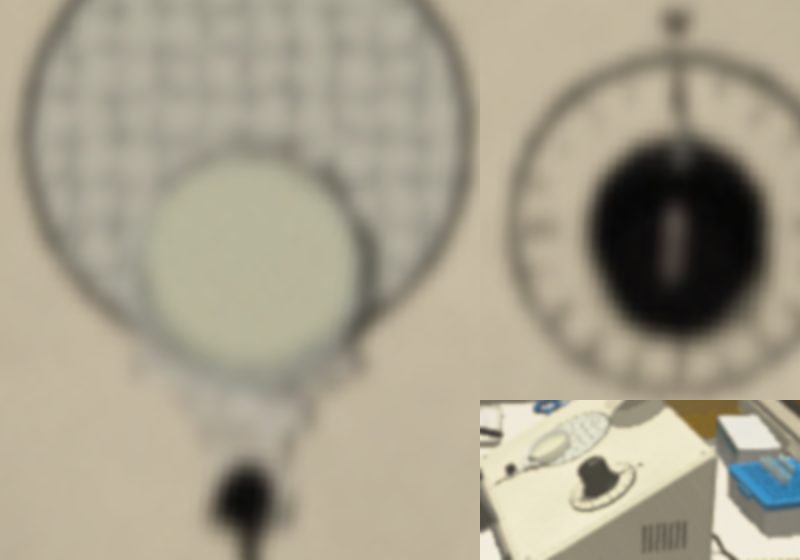

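The dish lies flat and centred in the V (disc centre (250,262), rails centred at 250). The pointer at (682,150) stands under the zero mark at (680,90). Nothing else has moved and the arm is clear, so I'm handing in.

```bash
python3 -c "
from station import ctrl
print(ctrl.finish_job())"
```

```text
the job is handed in; nothing more can be done
None
```

The job is handed in (verdict not shown): the tally pointer is on the zero mark to within about 1–3° clockwise, the single pale dish rests flat in the V of the stop, and I did not touch the stacked pair or the lens; it took about 18.5 s.

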